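# Lay the last strip on the glued pile and weigh it down

## Robot

A 6-joint arm with a two-finger parallel gripper is mounted at the origin on the work surface. World frame = base frame: x ahead of the robot, y to its left, z up, the work surface at z = 0. Lengths are in m, angles in rad, forces in N, time in s.
With the tool pointing down it reaches from about 0.35 to 0.925 m from the base axis. Payload 6.4 kg.
Tool frame: the origin (TCP) lies on the centre line of the jaws, within the pads' length; the fingertips stand 11 mm ahead of it and the grasp point (between the pads) lies 8 mm behind it (manip.tips_ahead is the distance from the TCP to the fingertips, in m); z points along the fingers, y is the line along which they close (so a half turn about z gives the same grasp; the last joint's range is limited). The gripper opens to 85 mm and grips with 20 to 120 N. Pads are 22 mm wide; open, the fingers measure 114 mm over their backs; the gripper's body (76 mm by 85 mm) begins 54 mm behind the grasp point. The pads swing forward as they close: fully open they stand 13 mm farther back than shut.
Start: joints at [1.157, 0.245, 1.558, -0, 1.339, -0.174], TCP at [0.154, 0.631, 0.242] pointing down, gripper open.
Joint ranges: [-3.13, 3.13], [-1.02, 2.26], [0.13, 2.54], [-0.95, 4.09], [0.21, 2.88], [-2.74, 2.74]. Speed limits (rad/s): [2.57, 2.57, 3.14, 3.14, 3.14, 3.14].

## Interface

Orientations are given as a rotation vector (axis times angle).
In Python, from cell import manip gives the robot as it stands.
- The arm moves only by the shell command python3 -m jog 'ROWS' [FORCE]. ROWS is rows parted by semicolons, their numbers by spaces, 1 to 8 of them, each of 7 numbers: a rotation vector rx, ry, rz in rad, then dx, dy, dz in m, then the finger opening in m; each row shifts and turns the commanded pose from where the row before left it, along the tool's axes as they then stand; what a row does not reach is not made up. A row lasts 1/8 s, in which the tool goes at most 0.0625 m and 0.188 rad, less where a joint would pass 70% of its speed; a pose out of reach is approached as far as the arm can. The fingers move at their own pace and stop on an object; FORCE is the grip in N (left out, the last holds). Time passes only in rows, so rows that do not move let the fingers close. It prints the time, the measured TCP pose, the force, the opening and the grip force at its end.
- manip.get_obs(): the state, without advancing time (a new reading comes with each control period).
- manip.camera(name): name is "scene" or "top"; returns a dict with "color" (420x560x3 uint8, red, green, blue), "camera_matrix" (3x3 intrinsics, pixels), "world_from_camera" (4x4, takes a point from camera to world coordinates). Camera axes: x right, y up, looking along -z (the intrinsics and any distortion apply to the point x, -y, -z); pixel columns grow to the right and rows downward; lengths in m; the calibration is good to about 2 mm. A picture is of the moment at which its call begins. There is no depth.
- manip.finish_job(): hands the job in; it is judged then, once.
The state is a dict: "time_s": time; "q": joint angles; "dq": joint speeds; "effort": joint torques, N m; "eef_pos": TCP position; "ee_rot": TCP orientation; "ft_force": force on the tool from outside, world axes, zero at the start; "wrist_torque": the same for the moment, N m; "opening": finger opening in m; "grip_force": force on a finger pad.
Only numpy, scipy, OpenCV 4.12 (cv2) and the standard library are available. Lean on these libraries where they do the work, as an engineer would, in place of code of your own. Each camera call takes 0.05 s, during which the arm holds its last target. There are 200 camera calls.

## Task

Take the loose wooden strip off the sloping rack and lay it flat on top of the pile of strips in the gluing cradle, its sides and ends flush with those below; nobody counted the pile, so lower it gently until you feel it rest, never dropping it or pressing hard, and let it go. Then set the iron weight upright on the middle of that strip, just as gently, and let go of it. Leave the pepper mill and the small bowl where they stand.

Things in the scene. Friction and masses are not known exactly. Their poses are not given: they have to be found in the camera images.
- strip: The loose dark wooden strip, 150 (its x) x 60 (its y) x 18 mm (its z), about 0.12 kg, the same either way round. Origin: centre of its underside; z out of its upper face. It starts on the sloping rack, upper face tipped 35 degrees towards the robot; it overhangs the rack by 10 mm along both long sides, so it can be gripped across its 60 mm width with the tool tilted square to the slope.
- rack: Fixed wooden rack: a 40 mm wide sloping board rising 35 degrees towards the rack's +x (low end on the robot's side), a lip at its low end standing 12 mm out of the slope, and an 80 x 150 mm foot. Origin: centre of the foot's underside. The strip's middle lies about 70 mm above the table; the rack's top is 120 mm up.
- cradle: Fixed gluing cradle, base 190 (its x) x 100 (its y) x 20 mm, rims up to 30 mm high. Origin: centre of its underside on the table. Centred on it, long side along its x, stands a pile of strips of the same 150 x 60 mm outline, glued together, on a cork pad that yields about 1 mm per 4 N. The pile's height is not known: its top is somewhere from 60 to 117 mm above the table.
- weight: Loose dark iron weight: a disc 54 mm across and 32 mm high, a neck 18 mm across, and on top a round grip knob 28 mm across from 52 to 70 mm above the underside; 72 mm high in all, 0.45 to 0.8 kg. Origin: centre of its underside; z up.
- mill: Bystander: turned wooden pepper mill, 56 mm across and 152 mm high, standing upright. Origin: centre of its underside.
- bowl: Bystander: small open wooden bowl, 100 mm across and 42 mm high. Origin: centre of its underside.
Not all that is in view belongs to the job. What is shaped like the weight but red is not meant.

How it is judged:
On the way:
1. the strip lies flat and flush on the pile, let go (x of strip in the frame of cradle between -0.008 and 0.008 m and y of strip in the frame of cradle between -0.008 and 0.008 m and angle between the x axis of strip and the x axis of cradle, either way round below 0.09 rad and angle between strip's own z axis and vertical below 0.06 rad and contact force between strip and cradle above 0.3 N and contact force between the fingers and strip below 0.1 N and linear speed of strip below 0.02 m/s), for 0.2 s.
At the end, for the whole second after the job is handed in: The strip lies on the pile in the cradle, within 8 mm of centred along and across, within 0.09 rad of parallel to the cradle and within 0.06 rad of level; the weight stands on it, upright within 0.06 rad and within 15 mm of the strip's middle; both are let go and at rest (all of step 1 and horizontal distance between weight and strip below 0.015 m and angle between weight's own z axis and vertical below 0.06 rad and contact force between weight and strip above 2 N and contact force between the fingers and weight below 0.1 N and linear speed of weight below 0.02 m/s); the robot touches nothing.
It fails at once if the strip falls freely by more than about 8 mm (let go while moving faster than 0.4 m/s) (contact force between the fingers and strip below 0.05 N and linear speed of strip above 0.4 m/s).
It fails at once if the weight falls freely by more than about 8 mm (let go while moving faster than 0.4 m/s) (contact force between the fingers and weight below 0.05 N and linear speed of weight above 0.4 m/s).
It fails at once if the strip strikes or is pressed onto the pile or cradle, or the weight onto the strip, with more than 35 N (contact force between strip and cradle above 35 N or contact force between weight and strip above 35 N).
It fails at once if the pepper mill or the bowl is moved by more than 30 mm (distance of any of mill, bowl from where it was at the start of the episode above 0.03 m).
It also fails if it takes over 62 s, if anything falls off the work surface, if the arm or the gripper's body presses on something with over 40 N, if the wrist force passes 120 N, or if a joint passes its speed limit or range.

## Working session

There is one attempt and no reset: what is moved stays moved. The work goes in short steps, Python scripts to look and compute and a shell command to move; the robot and the scene stay as the last step left them, time stands still between calls to the robot, and variables do not carry over. Pictures are saved under pics/ and viewed, at most 10 in all, crops included, and the job is handed in when it is done.

```bash
mkdir -p pics; ls; python3 - <<'E'
from cell import manip
import cv2,numpy as np
for n in("scene","top"):
    c=manip.camera(n);cv2.imwrite(f"pics/{n}0.png",c["color"][:,:,::-1]);print(n,c["camera_matrix"].round(2).tolist(),c["world_from_camera"].round(4).tolist(),[k for k in c])
o=manip.get_obs();print(o)
E
```

```text
pics
scene [[493.49, 0.0, 279.64], [0.0, 493.49, 193.82], [0.0, 0.0, 1.0]] [[-0.8288, -0.3575, 0.4305, 1.1078], [0.5596, -0.5225, 0.6433, 0.7086], [-0.0051, 0.774, 0.6331, 0.7632], [0.0, 0.0, 0.0, 1.0]] ['color', 'camera_matrix', 'world_from_camera']
top [[434.13, 0.0, 270.25], [0.0, 434.13, 207.86], [0.0, 0.0, 1.0]] [[-0.04, 0.9745, -0.2206, 0.4322], [-0.9992, -0.0382, 0.0123, 0.0149], [0.0035, 0.221, 0.9753, 1.0003], [0.0, 0.0, 0.0, 1.0]] ['color', 'camera_matrix', 'world_from_camera']
{'time_s': 0.1, 'q': array([ 1.15689020e+00,  2.45730272e-01,  1.55887538e+00,  1.11353311e-06,
        1.33870942e+00, -1.74122197e-01]), 'dq': array([-0.00016166, -0.00069567, -0.00023262, -0.0025461 , -0.0001881 ,
        0.0004558 ]), 'effort': array([ 6.22224743e-04, -4.30665779e+01, -3.27128398e+01, -1.42662216e-04,
        2.88023519e-03,  2.66019407e-05]), 'eef_pos': array([0.15418395, 0.63095868, 0.24130843]), 'ee_rot': array([-3.75690476e-01, -3.11854323e+00,  2.58856134e-03]), 'ft_force': array([-0.52160453, -0.78063193,  0.35659012]), 'wrist_torque': array([0.00771145, 0.03383023, 0.01781339]), 'grip_force': 0.0, 'opening': 0.0851366284361699}
```

View pics/scene0.png

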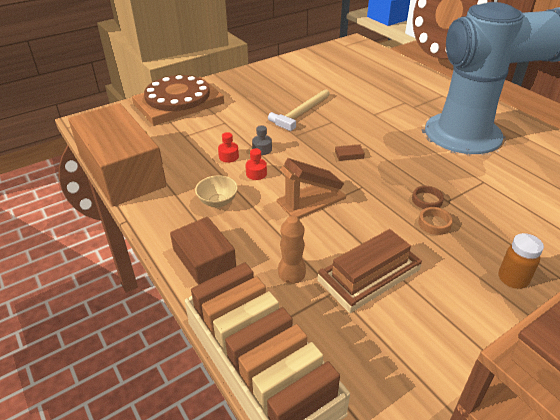

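View pics/top0.png

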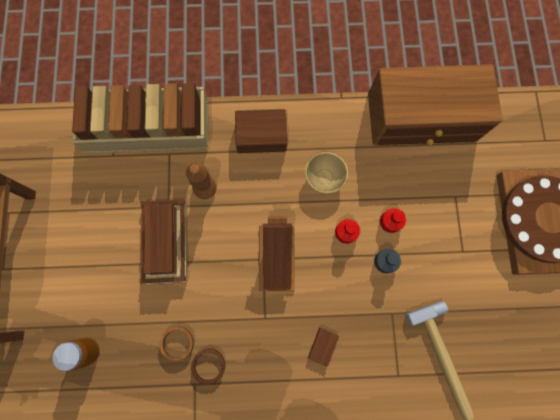

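The scene view shows the rack with the strip at (313,180), the cradle at (370,265), the mill at (291,250) and the bowl at (216,190). In the top view they are at (278,257), (163,241), (200,180) and (326,174).

Three things are weight-shaped: red at (348,231), red at (394,220) and dark blue-grey at (388,261) in the top view. The dark one fits "dark iron". I'll confirm it in an enlarged crop.

```bash
python3 - <<'E'
import cv2,numpy as np
s=cv2.imread("pics/scene0.png");t=cv2.imread("pics/top0.png")
f=lambda im,x,y,w,h:cv2.resize(im[y:y+h,x:x+w],(400,300),interpolation=cv2.INTER_CUBIC)
m=np.vstack([np.hstack([f(t,330,205,80,60+15),f(t,215,210,120,90)]),np.hstack([f(t,105,195,120,90),f(s,310,225,120,90)])])
cv2.imwrite("pics/crop1.png",m)
E
```

```text
(no output)
```

View pics/crop1.png

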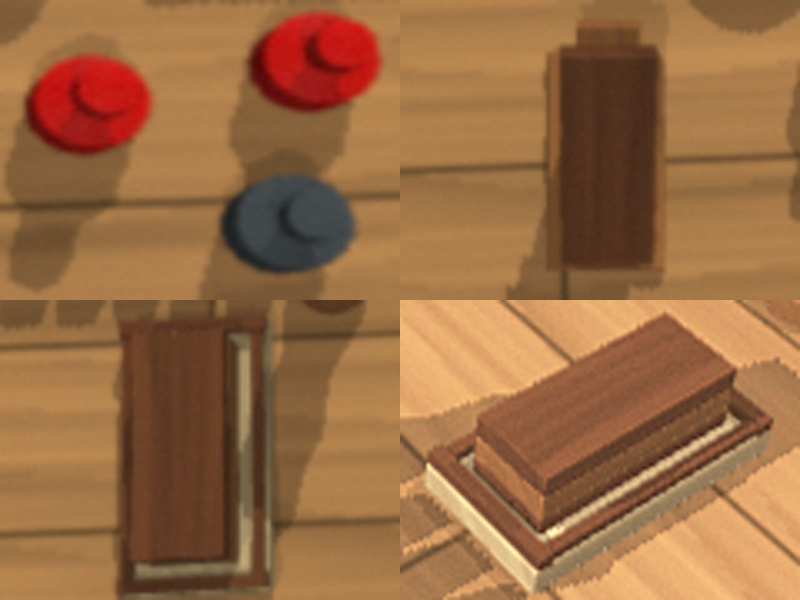

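The crop confirms it: the dark iron weight is the blue-grey one at (388,261) in the top view. I'll enlarge the strip and weight in the scene view so I can triangulate them.

```bash
python3 - <<'E'
import cv2,numpy as np
s=cv2.imread("pics/scene0.png")
f=lambda im,x,y,w,h:cv2.resize(im[y:y+h,x:x+w],(800,600),interpolation=cv2.INTER_CUBIC)
cv2.imwrite("pics/crop2.png",f(s,240,115,120,90))
E
```

```text
(no output)
```

View pics/crop2.png

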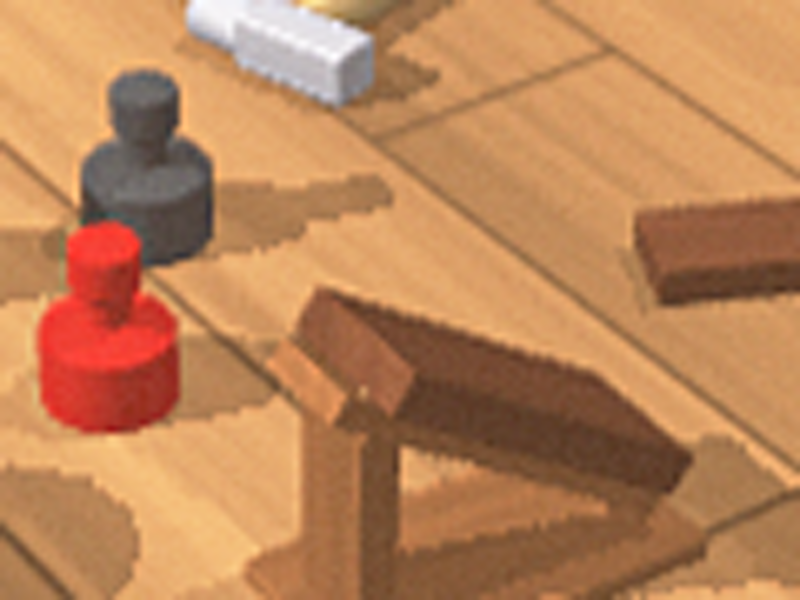

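```bash
cat >h.py <<'E'
from cell import manip
import numpy as np,cv2
from scipy.spatial.transform import Rotation as R
def P(n):
    c=manip.camera(n);T=c["world_from_camera"]@np.diag([1,-1,-1,1.]);return c["camera_matrix"]@np.linalg.inv(T)[:3]
def tri(a,b,A,B):
    X=cv2.triangulatePoints(A,B,np.array(a,float).T,np.array(b,float).T);return (X[:3]/X[3]).T
def ray(Pm,uv,z):
    M=np.c_[Pm[:,:2],-np.array([uv[0],uv[1],1.])];s=np.linalg.solve(M,-(Pm[:,2]*z+Pm[:,3]));return s[:2]
E
python3 - <<'E'
from h import *
np.set_printoptions(precision=4,suppress=True)
A,B=P("top"),P("scene")
# order: hx hy, hx ly, lx ly, lx hy
def rep(n,a,b):
    X=tri(a,b,A,B);print(n,X.tolist() and X);c=X.mean(0)
    ex=(X[0]+X[1]-X[2]-X[3])/2;ey=(X[0]+X[3]-X[1]-X[2])/2
    print(' c',c,'len',np.linalg.norm(ex),np.linalg.norm(ey),'ex',ex/np.linalg.norm(ex),'ey',ey/np.linalg.norm(ey),'yaw',np.arctan2(ex[1],ex[0]),np.arctan2(-ey[0],ey[1]))
    e=[]
    for Pm,p in((A,a),(B,b)):
        q=(Pm@np.c_[X,np.ones(4)].T);e.append((q[:2]/q[2]).T-np.array(p))
    print(' res',np.array(e).mean(1))
rep('pile',[(144.3,203.7),(171.9,204),(172.2,272.4),(144.3,273.6)],[(353.8,281.4),(333.4,263.4),(389.5,229.8),(410.5,249)])
rep('strip',[(263,223.8),(292.1,225),(291.2,290.1),(262.7,289.8)],[(302.4,171.55),(288.3,158.2),(330,171.7),(343.8,183.7)])
print('knob',tri([(393.2,258.75)],[(261.5,128.2)],A,B),ray(A,(393.2,258.75),.071),ray(B,(261.5,128.2),.071))
# mask check for weight disc and mill
t=cv2.imread("pics/top0.png");
m=((t[:,:,0].astype(int)-t[:,:,2])>0).astype(np.uint8);m[:, :330]=0;m[:,420:]=0;m[:240]=0;m[280:]=0
x,y,w,h=cv2.boundingRect(m);print('disc bbox',x,y,w,h,'ctr z.02',ray(A,(x+w/2-.5,y+h/2-.5),.025))
print('rack high-end top px', ray(A,(278,220),.115))
print('mill top',ray(A,(198,172),.152),'bowl',ray(A,(326,172),.04))
for n,uv in(('cradle TL',(141.5,201.5)),('TR',(185,201.5)),('BR',(186.5,283)),('BL',(141,283))):print(n,ray(A,uv,.03))
E
```

```text
pile [[0.6628 0.2836 0.0627]
 [0.6615 0.2235 0.0566]
 [0.5102 0.2197 0.0615]
 [0.5106 0.2805 0.0569]]
 c [0.5863 0.2518 0.0594] len 0.15178494486253782 0.060439303377944606 ex [0.9997 0.0227 0.0028] ey [0.0136 0.9998 0.0123] yaw 0.022654926353249318 -0.013552020179788423
 res [[-0.5741  0.5955]
 [-0.7325 -0.0635]]
strip [[ 0.5937  0.0232  0.1261]
 [ 0.5892 -0.0364  0.1249]
 [ 0.463  -0.0341  0.0348]
 [ 0.4676  0.0266  0.0382]]
 c [ 0.5284 -0.0052  0.081 ] len 0.15439619560122803 0.06034252317478374 ex [ 0.817  -0.0187  0.5763] ey [0.0756 0.9964 0.0377] yaw -0.022860180101281817 -0.07570768906050782
 res [[-0.8645  1.0235]
 [-0.9399 -0.1889]]
knob [[ 0.5202 -0.2557  0.0669]] [ 0.5206 -0.2552] [ 0.5232 -0.2492]
disc bbox 375 250 25 22 ctr z.02 [ 0.5216 -0.2543]
rack high-end top px [ 0.606  -0.0113]
mill top [0.7049 0.1486] bowl [ 0.7294 -0.1294]
cradle TL [0.6783 0.2976]
TR [0.6744 0.1979]
BR [0.4893 0.1939]
BL [0.4933 0.294 ]
```

```bash
cat >>h.py <<'E'
np.set_printoptions(precision=4,suppress=True)
def target(p,y,z):
    z=np.array(z,float);z/=np.linalg.norm(z);y=np.array(y,float);y-=z*(y@z);y/=np.linalg.norm(y)
    return np.array(p,float),np.c_[np.cross(y,z),y,z]
def go(p,y,z):
    """rotation vector (tool axes) and then shift in the axes after turning"""
    o=manip.get_obs();Rc=R.from_rotvec(o["ee_rot"]).as_matrix();p,Rt=target(p,y,z)
    if Rc[:,1]@Rt[:,1]<0: Rt=Rt@np.diag([-1,-1,1])
    print("rv",R.from_matrix(Rc.T@Rt).as_rotvec(),"then d",Rt.T@(p-o["eef_pos"]),"dworld",p-o["eef_pos"])
s35,c35=np.sin(np.radians(35)),np.cos(np.radians(35))
E
python3 - <<'E'
from h import *
print(manip.tips_ahead)
zt=np.array([s35,-.024*s35,-c35]);c=np.array([.529,-.004,.080])
go([c[0]-.09*s35,-.004,.24],[.024,1,0],zt)
E
```

```text
0.011
rv [-0.0671 -0.6089 -0.2087] then d [-0.2762 -0.6272  0.1954] dworld [ 0.3231 -0.6351 -0.0016]
```

```bash
r="-0.0173 -0.0392 0.0122 0.085"
python3 -m jog '-0.0168 -0.1522 -0.0522 0 0 0 0.085;-0.0168 -0.1522 -0.0522 0 0 0 0.085;-0.0168 -0.1522 -0.0522 0 0 0 0.085;-0.0168 -0.1522 -0.0522 0 0 0 0.085;0 0 0 -0.0173 -0.0392 0.0122 0.085;0 0 0 -0.0173 -0.0392 0.0122 0.085;0 0 0 -0.0173 -0.0392 0.0122 0.085;0 0 0 -0.0173 -0.0392 0.0122 0.085' 40
python3 -m jog '0 0 0 -0.0173 -0.0392 0.0122 0.085;0 0 0 -0.0173 -0.0392 0.0122 0.085;0 0 0 -0.0173 -0.0392 0.0122 0.085;0 0 0 -0.0173 -0.0392 0.0122 0.085;0 0 0 -0.0173 -0.0392 0.0122 0.085;0 0 0 -0.0173 -0.0392 0.0122 0.085;0 0 0 -0.0173 -0.0392 0.0122 0.085;0 0 0 -0.0173 -0.0392 0.0122 0.085'
python3 - <<'E'
from h import *
zt=np.array([s35,-.024*s35,-c35]);c=np.array([.529,-.004,.080])
go(c-.06*zt,[.024,1,0],zt)
E
```

```text
time_s: 1.2
eef_pos: [0.2356, 0.4713, 0.2416]
ee_rot: [0.03, 2.53, -0.008]
ft_force: [0.2, 0.5, -0.6]
opening: 0.085
grip_force: 0.0
time_s: 2.2
eef_pos: [0.3974, 0.1539, 0.2412]
ee_rot: [0.03, 2.529, -0.008]
ft_force: [0.2, 1.2, -0.8]
opening: 0.085
grip_force: 0.0
rv [ 0.0015  0.0015 -0.0004] then d [-0.0184 -0.1547  0.1496] dworld [ 0.0972 -0.157  -0.112 ]
```

```bash

python3 -m jog '0 0 0 -0.004 -0.0387 0.008 0.085;0 0 0 -0.004 -0.0387 0.008 0.085;0 0 0 -0.004 -0.0387 0.008 0.085;0 0 0 -0.004 -0.0387 0.008 0.085;0 0 0 -0.0024 0 0.0392 0.085;0 0 0 0 0 0.0392 0.085;0 0 0 0 0 0.0392 0.085;0 0 0 0 0 0 0.085'
python3 - <<'E'
from h import *
zt=np.array([s35,-.024*s35,-c35]);c=np.array([.529,-.004,.080])
go(c+.009*zt,[.024,1,0],zt)
for n in("scene","top"):
    s=manip.camera(n)["color"][:,:,::-1]
    x,y=(240,115) if n=="scene" else (215,200)
    cv2.imwrite(f"pics/h_{n}.png",cv2.resize(s[y:y+90,x:x+120],(400,300),interpolation=cv2.INTER_CUBIC))
cv2.imwrite("pics/hover.png",np.hstack([cv2.imread("pics/h_scene.png"),cv2.imread("pics/h_top.png")]))
E
```

```text
time_s: 3.2
eef_pos: [0.4926, -0.0012, 0.1244]
ee_rot: [0.031, 2.539, -0.004]
ft_force: [-0.6, 0.5, 0.0]
opening: 0.0847
grip_force: 0.0
rv [ 0.0037 -0.0091 -0.0019] then d [-0.0044 -0.0019  0.0663] dworld [ 0.0416 -0.0029 -0.0518]
```

View pics/hover.png

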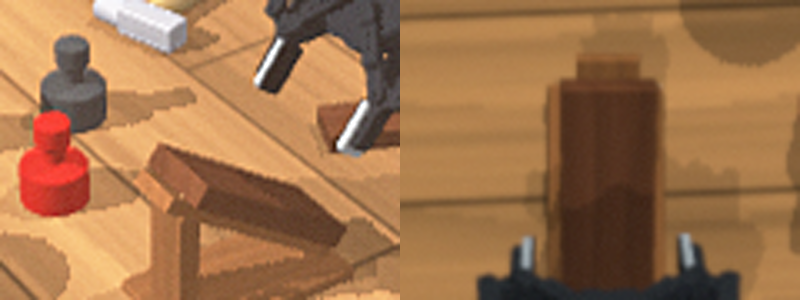

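The fingertips, at (527,250) and (687,250) in the crop, straddle the strip evenly about column 608. I'll go in and close on it.

```bash

python3 -m jog '0.0037 -0.0091 0 -0.0044 -0.0015 0.01 0.085;0 0 0 0 0 0.018 0.085;0 0 0 0 0 0.018 0.085;0 0 0 0 0 0.01 0.085;0 0 0 0 0 0.01 0.085;0 0 0 0 0 0 0.085'
python3 -m jog '0 0 0 0 0 0 0.05;0 0 0 0 0 0 0.05;0 0 0 0 0 0 0.05;0 0 0 0 0 0 0.05;0 0 0 0 0 0 0.05;0 0 0 0 0 0 0.05' 40
```

```text
time_s: 4.05
eef_pos: [0.5364, -0.0046, 0.0779]
ee_rot: [0.032, 2.521, -0.013]
ft_force: [0.3, 0.3, -0.7]
opening: 0.0853
grip_force: 0.0
time_s: 4.8
eef_pos: [0.5362, -0.0046, 0.0782]
ee_rot: [0.032, 2.52, -0.013]
ft_force: [-5.9, -0.0, 6.4]
opening: 0.0593
grip_force: 40.9
```

```bash

python3 -m jog '0 0 0 0 0 -0.005 0.05;0 0 0 0 0 -0.01 0.05;0 0 0 0 0 -0.02 0.05;0 0 0 0 0 -0.03 0.05;0 0 0 0 0 -0.03 0.05;0 0 0 0 0 -0.03 0.05;0 0 0 0 0 0 0.05;0 0 0 0 0 0 0.05' 
python3 - <<'E'
from h import *
# strip long axis should become cradle x: cradle yaw ~.022
go([.50,.15,.22],[-.022,1,0],[0,0,-1])
go([.586,.252,.16],[-.022,1,0],[0,0,-1])
E
```

```text
time_s: 5.8
eef_pos: [0.4631, -0.0024, 0.1785]
ee_rot: [0.032, 2.522, -0.013]
ft_force: [-0.4, 0.2, -1.9]
opening: 0.059
grip_force: 44.4
rv [-0.0164  0.6191 -0.046 ] then d [-0.0403  0.1515 -0.0415] dworld [0.0369 0.1524 0.0415]
rv [-0.0164  0.6191 -0.046 ] then d [-0.1285  0.2516  0.0185] dworld [ 0.1229  0.2544 -0.0185]
```

```bash

python3 -m jog '-0.0041 0.1548 -0.0115 0 0 0 0.05;-0.0041 0.1548 -0.0115 0 0 0 0.05;-0.0041 0.1548 -0.0115 0 0 0 0.05;-0.0041 0.1548 -0.0115 0 0 0 0.05;0 0 0 -0.01 0.03 0.003 0.05;0 0 0 -0.0214 0.042 0.003 0.05;0 0 0 -0.0214 0.042 0.003 0.05;0 0 0 -0.0214 0.042 0.003 0.05' 
python3 -m jog '0 0 0 -0.0214 0.042 0.003 0.05;0 0 0 -0.0214 0.036 0.003 0.05;0 0 0 -0.0107 0.018 0 0.05;0 0 0 0 0 0 0.05;0 0 0 0 0 0 0.05' 
python3 - <<'E'
from h import *
go([.586,.252,.16],[-.022,1,0],[0,0,-1])
o=[]
for n,x,y in(("scene",305,180),("top",105,185)):
    s=manip.camera(n)["color"][:,:,::-1]; cv2.imwrite(f"pics/{n}1.png",s)
    o.append(cv2.resize(s[y:y+150,x:x+100],(400,600),interpolation=cv2.INTER_CUBIC))
cv2.imwrite("pics/over.png",np.hstack(o))
E
```

```text
time_s: 6.8
eef_pos: [0.5344, 0.1566, 0.1647]
ee_rot: [0.035, -3.139, 0.001]
ft_force: [0.5, -0.8, -1.1]
opening: 0.0588
grip_force: 44.4
time_s: 7.42
eef_pos: [0.585, 0.2517, 0.1596]
ee_rot: [0.034, -3.14, 0.002]
ft_force: [0.0, -0.0, -0.4]
opening: 0.0593
grip_force: 44.4
rv [-0.0011 -0.0017 -0.0001] then d [-0.001   0.0003 -0.0004] dworld [0.001  0.0003 0.0004]
```

View pics/over.png

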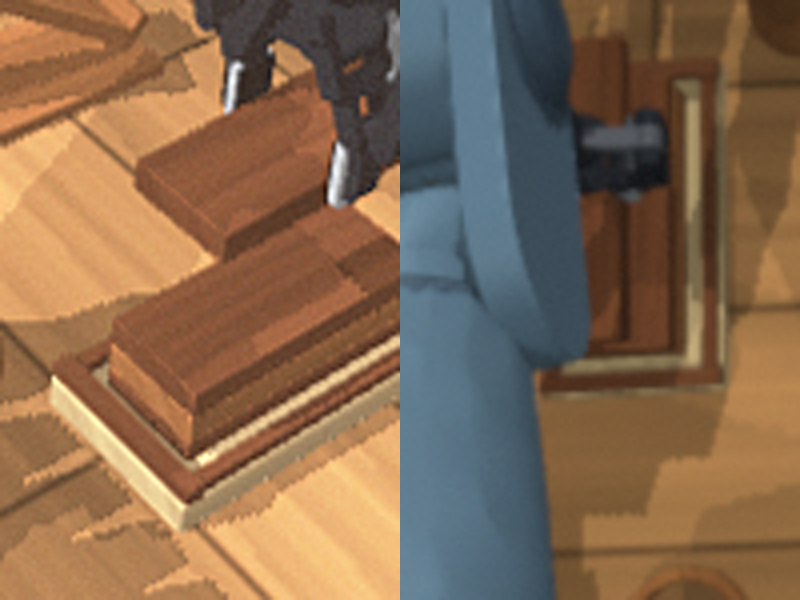

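The strip hangs about parallel to the pile. The strip's visible corners in the crop are (628,38) and (628,342) in the top view, and (137,160) and (222,235) in the scene view. I'll compare them with the pile's corners.

```bash
python3 - <<'E'
from h import *
A,B=P("top"),P("scene")
zs=.1655
pt=[(143.9,203.2),(171.5,203.5),(171.8,271.9),(143.9,273.1)];ps=[(353.3,280.9),(332.9,262.9),(389,229.3),(410,248.5)]
X=tri(pt,ps,A,B);print('pile tri',X.mean(0))
for zp in(.058,.062):print('pile top',np.array([ray(A,p,zp) for p in pt]).tolist(),np.mean([ray(A,p,zp) for p in pt],0),'scene',np.mean([ray(B,p,zp) for p in ps],0))
# strip
u=lambda p,ox,oy:(ox+p[0]/4-.4,oy+p[1]/4-.4)
t1,t2=u((228,38),105,185),u((228,342),105,185)
s1,s2=u((137,160),305,180),u((222,235),305,180)
print('tri hx ly',tri([t1],[s1],A,B))
a,b=ray(A,t1,zs),ray(A,t2,zs);d=(a-b);print(a,b,np.linalg.norm(d));d/=np.linalg.norm(d);print('top: strip ctr',(a+b)/2+.03*np.array([-d[1],d[0]]),'yaw',np.arctan2(d[1],d[0]))
a,b=ray(B,s1,zs),ray(B,s2,zs);e=b-a;print('scene',a,b,np.linalg.norm(e));e/=np.linalg.norm(e);print('scene ctr',(a+b)/2-.075*np.array([e[1],-e[0]]),'yaw',np.arctan2(-e[0],e[1]))
E
```

```text
pile tri [0.5874 0.2518 0.0615]
pile top [[0.6670714434253148, 0.2840236317294425], [0.66397885770843, 0.22260480562598547], [0.5125173176450006, 0.22041478308690768], [0.5123336157291583, 0.280281134776745]] [0.589  0.2518] scene [0.5841 0.2503]
pile top [[0.6660745775029868, 0.282881329142594], [0.6629951197746142, 0.22172322520412296], [0.512176532094725, 0.21954249928391567], [0.5119936099912665, 0.2791547190436491]] [0.5883 0.2508] scene [0.5871 0.2529]
tri hx ly [[0.6557 0.2204 0.1653]]
[0.6575 0.2187] [0.5075 0.2164] 0.1499730072963131
top: strip ctr [0.5821 0.2476] yaw 0.015221626624881763
scene [0.6545 0.222 ] [0.6548 0.2798] 0.0578134562084001
scene ctr [0.5796 0.2513] yaw -0.005341435201580083
```

```bash

python3 -m jog '0 0 0.0 -0.006 0.002 0.01 0.05;0 0 0 0 0 0.02 0.05;0 0 0 0 0 0.02 0.05;0 0 0 0 0 0.015 0.05;0 0 0 0 0 0.005 0.05;0 0 0 0 0 0 0.05;0 0 0 0 0 0 0.05' 
python3 - <<'E'
from h import *
o=[];print(manip.get_obs()["eef_pos"])
for n,x,y in(("scene",325,205),("top",125,185)):
    s=manip.camera(n)["color"][:,:,::-1]; cv2.imwrite(f"pics/{n}2.png",s)
    w,h=(100,85) if n=="scene" else (70,105)
    o.append(cv2.resize(s[y:y+h,x:x+w],(500,425) if n=="scene" else (300,450),interpolation=cv2.INTER_CUBIC))
o[0]=cv2.copyMakeBorder(o[0],0,25,0,0,cv2.BORDER_CONSTANT)
cv2.imwrite("pics/near.png",np.hstack(o))
E
```

```text
time_s: 8.5
eef_pos: [0.5923, 0.2545, 0.0923]
ee_rot: [-0.035, 3.139, 0.0]
ft_force: [-0.4, -0.3, -1.4]
opening: 0.0592
grip_force: 44.4
[0.5923 0.2545 0.0923]
```

View pics/near.png

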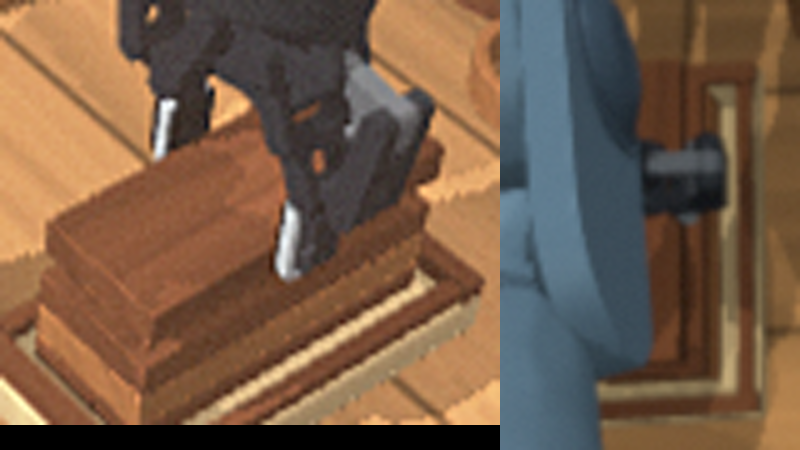

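```bash
python3 - <<'E'
from h import *
A,B=P("top"),P("scene")
zt=.0983
a=np.array(ray(A,(167.8,269.1),zt));print('top lx ly strip',a,'pile',[ray(A,(171.8,271.9),z) for z in(.060,.064)])
f=lambda x,y:(325+x/5-.4,205+y/5-.4)
print('strip hx hy scene',ray(B,f(153,320),zt),'hx ly',ray(B,f(47,228),zt),'under',ray(B,f(153,352),zt-.018))
print('pile hx hy',ray(B,(353.3,280.9),.0615),'hx ly',ray(B,(332.9,262.9),.0615))
E
```

```text
top lx ly strip [0.5151 0.2199] pile [array([0.5123, 0.22  ]), array([0.512 , 0.2191])]
strip hx hy scene [0.6624 0.2851] hx ly [0.6649 0.228 ] under [0.6605 0.2855]
pile hx hy [0.6605 0.2827] hx ly [0.6634 0.2265]
```

```bash

python3 -m jog '0 0 0 0.0015 -0.001 0.004 0.05;0 0 0 0 0 0.004 0.05;0 0 0 0 0 0.003 0.05;0 0 0 0 0 0.001 0.05;0 0 0 0 0 0.001 0.05;0 0 0 0 0 0 0.05'
python3 -m jog '0 0 0 0 0 0.0015 0.05;0 0 0 0 0 0.001 0.05;0 0 0 0 0 0 0.05'
```

```text
time_s: 9.45
eef_pos: [0.5903, 0.2533, 0.0784]
ee_rot: [-0.035, 3.14, -0.0]
ft_force: [-0.6, -0.7, -0.6]
opening: 0.0594
grip_force: 44.4
time_s: 9.82
eef_pos: [0.5905, 0.2534, 0.0762]
ee_rot: [-0.035, 3.14, -0.0]
ft_force: [-0.7, -0.2, 1.2]
opening: 0.059
grip_force: 44.6
```

```bash

for i in 1; do python3 -m jog '0 0 0 0 0 0.001 0.05;0 0 0 0 0 0 0.05'; done; python3 -m jog '0 0 0 0 0 0.001 0.05;0 0 0 0 0 0 0.05'
```

```text
time_s: 10.07
eef_pos: [0.5905, 0.2534, 0.0754]
ee_rot: [-0.035, 3.14, -0.0]
ft_force: [-2.3, -1.4, 3.8]
opening: 0.0588
grip_force: 44.9
time_s: 10.32
eef_pos: [0.5906, 0.2535, 0.0746]
ee_rot: [-0.035, 3.14, -0.0]
ft_force: [-2.6, -0.7, 5.8]
opening: 0.0591
grip_force: 45.3
```

The force has risen steadily to about 6 N over 1 mm steps, so the strip rests on the pile. Letting go.

```bash

python3 -m jog '0 0 0 0 0 0 0.062;0 0 0 0 0 0 0.066;0 0 0 0 0 0 0.075;0 0 0 0 0 0 0.085;0 0 0 0 0 0 0.085' 20
python3 -m jog '0 0 0 0 0 -0.005 0.085;0 0 0 0 0 -0.02 0.085;0 0 0 0 0 -0.03 0.085;0 0 0 0 0 -0.03 0.085;0 0 0 0 0 -0.03 0.085;0 0 0 0 0 -0.03 0.085;0 0 0 0 0 0 0.085'
python3 - <<'E'
from h import *
go([.4,.0,.23],[0,1,0],[0,0,-1])
E
```

```text
time_s: 10.95
eef_pos: [0.5902, 0.2533, 0.0738]
ee_rot: [-0.035, 3.14, -0.0]
ft_force: [0.8, -0.2, 0.3]
opening: 0.0846
grip_force: 0.0
time_s: 11.82
eef_pos: [0.5921, 0.2539, 0.224]
ee_rot: [-0.035, 3.132, 0.002]
ft_force: [-0.2, -1.1, -0.1]
opening: 0.0846
grip_force: 0.0
rv [0.0015 0.0091 0.0222] then d [ 0.1921 -0.2539 -0.006 ] dworld [-0.1921 -0.2539  0.006 ]
```

```bash

python3 -m jog '0 0 0.0222 0.006 -0.03 0 0.085;0 0 0 0.006 -0.0424 0 0.085;0 0 0 0.006 -0.0424 0 0.085;0 0 0 0.006 -0.0424 0 0.085;0 0 0 0.006 -0.0424 0 0.085;0 0 0 0.006 -0.0424 0 0.085;0 0 0 0.006 -0.0424 0 0.085;0 0 0 0.006 -0.0424 0 0.085'
python3 -m jog '0 0 0 0.006 -0.0424 0 0.085;0 0 0 0.006 -0.0424 0 0.085;0 0 0 0.006 -0.0424 0 0.085;0 0 0 0.006 -0.0424 0 0.085;0 0 0 0 0 0 0.085'
python3 - <<'E'
from h import *
go([.521,-.255,.2],[0,1,0],[0,0,-1])
o=[]
for n,x,y in(("scene",325,205),("top",125,185)):
    s=manip.camera(n)["color"][:,:,::-1]; cv2.imwrite(f"pics/{n}3.png",s)
    w,h=(100,85) if n=="scene" else (70,105)
    o.append(cv2.resize(s[y:y+h,x:x+w],(500,425) if n=="scene" else (300,450),interpolation=cv2.INTER_CUBIC))
o[0]=cv2.copyMakeBorder(o[0],0,25,0,0,cv2.BORDER_CONSTANT)
v=manip.camera("scene")["color"][115:175,215:315,::-1];v=cv2.copyMakeBorder(cv2.resize(v,(250,150)),0,0,0,550,cv2.BORDER_CONSTANT)
cv2.imwrite("pics/placed.png",np.vstack([np.hstack(o),v]))
E
```

```text
time_s: 12.82
eef_pos: [0.5418, -0.0747, 0.2183]
ee_rot: [0.0, 3.142, 0.0]
ft_force: [-0.3, -0.8, -0.4]
opening: 0.0852
grip_force: 0.0
time_s: 13.45
eef_pos: [0.5178, -0.2453, 0.2183]
ee_rot: [0.006, 3.141, 0.0]
ft_force: [-0.1, -0.3, -0.2]
opening: 0.0847
grip_force: 0.0
rv [ 0.0001  0.0001 -0.004 ] then d [-0.0032 -0.0097  0.0183] dworld [ 0.0032 -0.0097 -0.0183]
```

View pics/placed.png

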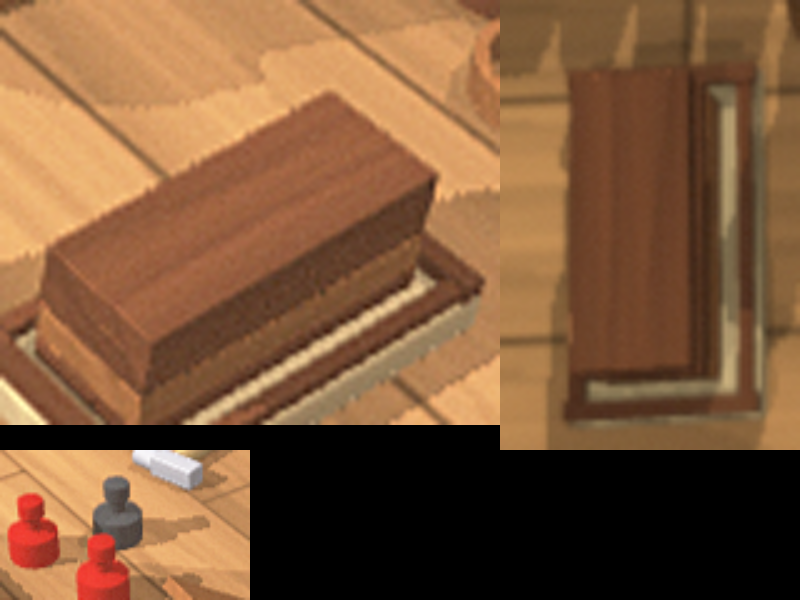

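The strip lies flush. Its top-face corners in the crop are (50,250), (333,93), (437,178) and (150,345) in the scene view, and (572,72) to (688,370) in the top view. The dark weight hasn't moved. Next I'll work out the strip's centre and the grasp for the weight.

```bash
python3 - <<'E'
from h import *
A,B=P("top"),P("scene")
f=lambda x,y:(325+x/5-.4,205+y/5-.4);g=lambda x,y:(125+(x-500)/4.286-.4,185+y/4.286-.4)
X=tri([g(572,72),g(688,72),g(688,370),g(570,372)],[f(150,345),f(50,250),f(333,93),f(437,178)],A,B);print(X,X.mean(0))
go([.521,-.255,.12],[0,1,0],[0,0,-1])
E
```

```text
[[0.6631 0.2836 0.0843]
 [0.6616 0.2251 0.0823]
 [0.512  0.2226 0.0831]
 [0.513  0.2806 0.0828]] [0.5874 0.253  0.0831]
rv [0.0003 0.0006 0.0013] then d [-0.0023 -0.013   0.0986] dworld [ 0.0023 -0.013  -0.0986]
```

```bash
python3 -m jog '0 0 0 -0.0032 -0.0097 0.015 0.085;0 0 0 0 0 0.03 0.085;0 0 0 0 0 0.03 0.085;0 0 0 0 0 0.022 0.085;0 0 0 0 0 0 0.085'
python3 - <<'E'
from h import *
go([.521,-.255,.054],[0,1,0],[0,0,-1])
o=[]
for n,x,y in(("scene",215,75),("top",340,205)):
    s=manip.camera(n)["color"][:,:,::-1]
    o.append(cv2.resize(s[y:y+100,x:x+100],(400,400),interpolation=cv2.INTER_CUBIC))
cv2.imwrite("pics/wh.png",np.hstack(o))
E
```

```text
time_s: 14.32
eef_pos: [0.5206, -0.2517, 0.1189]
ee_rot: [0.0, -3.138, -0.005]
ft_force: [0.3, 0.3, 1.0]
opening: 0.0851
grip_force: 0.0
rv [ 0.0031 -0.0034  0.0003] then d [-0.0004 -0.0033  0.0649] dworld [ 0.0004 -0.0033 -0.0649]
```

View pics/wh.png

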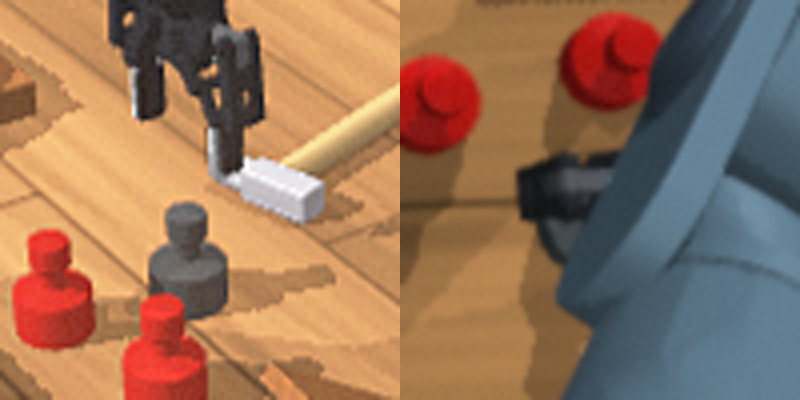

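The open fingertips, at (148,112) and (222,172) in the crop, centre on the dark weight's knob at (186,212), and the red ones are clear. Going down.

```bash
python3 -m jog '0.003 -0.0034 0 0 -0.0033 0.015 0.085;0 0 0 0 0 0.02 0.085;0 0 0 0 0 0.015 0.085;0 0 0 0 0 0.01 0.085;0 0 0 0 0 0.006 0.085;0 0 0 0 0 0 0.085'
python3 -m jog '0 0 0 0 0 0 0.015;0 0 0 0 0 0 0.015;0 0 0 0 0 0 0.015;0 0 0 0 0 0 0.015;0 0 0 0 0 0 0.015;0 0 0 0 0 0 0.015;0 0 0 0 0 0 0.015;0 0 0 0 0 0 0.015' 60
```

```text
time_s: 15.18
eef_pos: [0.5222, -0.2562, 0.0556]
ee_rot: [0.0, 3.138, -0.005]
ft_force: [-0.2, 0.5, -0.0]
opening: 0.0846
grip_force: 0.0
time_s: 16.18
eef_pos: [0.5225, -0.2562, 0.0565]
ee_rot: [0.0, 3.137, -0.005]
ft_force: [-0.1, 4.3, 5.9]
opening: 0.0256
grip_force: 59.0
```

```bash
python3 -m jog '0 0 0 0 0 -0.004 0.015;0 0 0 0 0 -0.01 0.015;0 0 0 0 0 -0.02 0.015;0 0 0 0 0 -0.03 0.015;0 0 0 0 0 -0.04 0.015;0 0 0 0 0 -0.04 0.015;0 0 0 0 0 0 0.015;0 0 0 0 0 0 0.015' 70
python3 - <<'E'
from h import *
A,B=P("top"),P("scene")
o=manip.get_obs();print(o["wrist_torque"],o["ft_force"])
s=manip.camera("scene")["color"];cv2.imwrite("pics/lift.png",s[:,:,::-1])
# expected pixel of the weight's disc and its mask tilt (min-area box of grey pixels)
p=o["eef_pos"];q=B@np.r_[p-[0,0,.035],1];q=q[:2]/q[2];print('disc px expected',q)
x,y=q.astype(int);w=s[y-30:y+30,x-30:x+30].astype(int);m=((w[:,:,2]>=w[:,:,0])&(w.max(2)<110)).astype(np.uint8)
for r in m[::3]:print(''.join('.#'[v] for v in r))
go([.588,.253,.19],[-.02,1,0],[0,0,-1])
E
```

```text
time_s: 17.18
eef_pos: [0.5207, -0.2553, 0.1985]
ee_rot: [0.0, 3.139, -0.003]
ft_force: [0.2, 0.3, -6.7]
opening: 0.0256
grip_force: 69.4
[-0.0245 -0.0263  0.011 ] [ 0.3853 -0.7564 -6.0588]
disc px expected [260.2507  96.035 ]
.....................#.##.###...######......##..............
.....................##......#.#...###......#...............
........................#....###..##..#..#.#................
.......................#.....#....###....##.................
.....................................#......................
..........................#..........#......................
.........................##..........#......................
.....................................#......................
........................####........#.#.....................
......................#...#..#..........#...................
......................#.#.#......#..........................
......................##.................#..................
......................##.................#..................
.......................#....................................
............................................................
............................................................
............................................................
............................................................
............................................................
............................................................
rv [-0.0005  0.0008 -0.0202] then d [-0.0777  0.5066  0.0073] dworld [ 0.0676  0.5081 -0.0073]
```

```bash
python3 -m jog '0 0 0 0 0 -0.02 0.015;0 0 -0.02 -0.0035 0.02 0 0.015;0 0 0 -0.0065 0.04 0 0.015;0 0 0 -0.0065 0.042 0 0.015;0 0 0 -0.0065 0.042 0 0.015;0 0 0 -0.0065 0.042 0 0.015;0 0 0 -0.0065 0.042 0 0.015;0 0 0 -0.0065 0.042 0 0.015'
python3 -m jog '0 0 0 -0.0065 0.042 0 0.015;0 0 0 -0.0065 0.042 0 0.015;0 0 0 -0.0065 0.042 0 0.015;0 0 0 -0.0065 0.042 0 0.015;0 0 0 -0.0065 0.04 0 0.015;0 0 0 -0.0035 0.02 0 0.015;0 0 0 0 0 0 0.015;0 0 0 0 0 0 0.015'
python3 - <<'E'
from h import *
go([.588,.253,.155],[-.02,1,0],[0,0,-1])
E
```

```text
time_s: 18.32
eef_pos: [0.5589, 0.0173, 0.2196]
ee_rot: [-0.033, 3.137, -0.005]
ft_force: [-0.3, -0.2, -6.9]
opening: 0.0256
grip_force: 69.9
time_s: 19.32
eef_pos: [0.5903, 0.243, 0.2185]
ee_rot: [-0.031, 3.138, -0.006]
ft_force: [0.3, -0.4, -5.1]
opening: 0.0252
grip_force: 70.0
rv [-0.004   0.0039 -0.0004] then d [0.0021 0.0101 0.0635] dworld [-0.0023  0.01   -0.0635]
```

Descend to about 15 mm above the strip, straighten the tool, and take the last look.

```bash
python3 -m jog '-0.004 0.0039 0 0.002 0.01 0.01 0.015;0 0 0 0 0 0.02 0.015;0 0 0 0 0 0.02 0.015;0 0 0 0 0 0.01 0.015;0 0 0 0 0 0.003 0.015;0 0 0 0 0 0 0.015;0 0 0 0 0 0 0.015'
python3 - <<'E'
from h import *
go([.588,.253,.14],[-.02,1,0],[0,0,-1])
s=manip.camera("scene")["color"][:,:,::-1];cv2.imwrite("pics/wover.png",cv2.resize(s[165:290,310:435],(600,600),interpolation=cv2.INTER_CUBIC))
E
```

```text
time_s: 20.2
eef_pos: [0.589, 0.2537, 0.1566]
ee_rot: [-0.031, 3.139, 0.002]
ft_force: [0.1, -0.3, -5.6]
opening: 0.0252
grip_force: 70.1
rv [ 0.001   0.0022 -0.0001] then d [ 0.001  -0.0006  0.0166] dworld [-0.001  -0.0007 -0.0166]
```

View pics/wover.png

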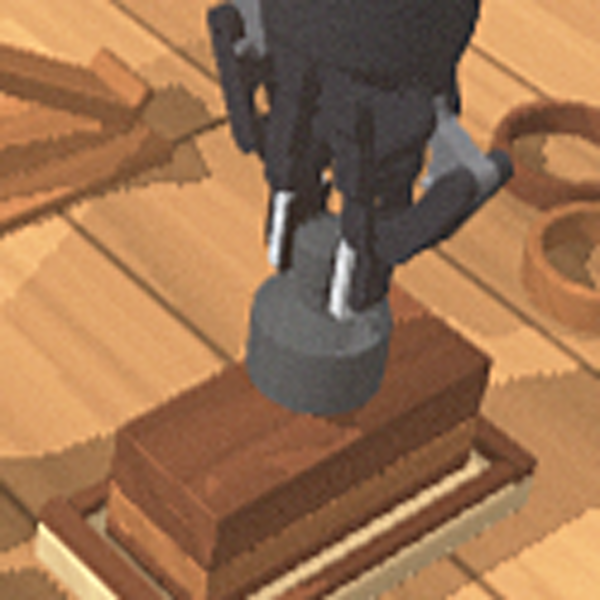

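The weight hangs upright, its disc's underside centred at about (316,379) in the crop, over the strip. Checking its offset numerically.

```bash
python3 - <<'E'
from h import *
B=P("scene")
for z in(.098,.1,.102):print(ray(B,(310+316/4.8-.4,165+379/4.8-.4),z))
print('strip by scene',np.mean([ray(B,(325+x/5-.4,205+y/5-.4),.083) for x,y in((150,345),(50,250),(333,93),(437,178))],0))
E
python3 -m jog '0.001 0.0022 0 0 0 0.005 0.015;0 0 0 0 0 0.003 0.015;0 0 0 0 0 0 0.015'
```

```text
[0.589  0.2583]
[0.5906 0.2597]
[0.5921 0.261 ]
strip by scene [0.5864 0.2537]
time_s: 20.68
eef_pos: [0.588, 0.2534, 0.1469]
ee_rot: [0.031, -3.139, 0.001]
ft_force: [-0.3, -0.0, -5.4]
opening: 0.0254
grip_force: 70.0
```

```bash
python3 -m jog '0 0 0 0.002 -0.003 0 0.015;0 0 0 0 0 0.002 0.015;0 0 0 0 0 0 0.015'; python3 -m jog '0 0 0 0 0 0.0015 0.015;0 0 0 0 0 0 0.015';python3 -m jog '0 0 0 0 0 0.001 0.015;0 0 0 0 0 0 0.015'
```

```text
time_s: 21.05
eef_pos: [0.5863, 0.2504, 0.1454]
ee_rot: [0.031, -3.139, 0.001]
ft_force: [-0.9, -0.3, -5.9]
opening: 0.0253
grip_force: 70.0
time_s: 21.3
eef_pos: [0.5863, 0.2505, 0.1439]
ee_rot: [0.031, -3.139, 0.001]
ft_force: [-0.2, 0.5, -5.7]
opening: 0.0253
grip_force: 70.0
time_s: 21.55
eef_pos: [0.5864, 0.2505, 0.143]
ee_rot: [0.031, -3.14, 0.001]
ft_force: [0.5, -0.3, -5.5]
opening: 0.0249
grip_force: 70.1
```

```bash
python3 -m jog '0 0 0 0 0 0.001 0.015;0 0 0 0 0 0 0.015';python3 -m jog '0 0 0 0 0 0.001 0.015;0 0 0 0 0 0 0.015';python3 -m jog '0 0 0 0 0 0.001 0.015;0 0 0 0 0 0 0.015'
```

```text
time_s: 21.8
eef_pos: [0.5865, 0.2505, 0.1422]
ee_rot: [0.031, -3.14, 0.0]
ft_force: [0.8, -0.0, -5.6]
opening: 0.0257
grip_force: 70.1
time_s: 22.05
eef_pos: [0.5866, 0.2506, 0.1415]
ee_rot: [0.031, -3.14, 0.0]
ft_force: [-1.2, 1.2, -3.8]
opening: 0.0251
grip_force: 70.3
time_s: 22.3
eef_pos: [0.5867, 0.2506, 0.1408]
ee_rot: [0.031, -3.141, 0.0]
ft_force: [-1.7, 0.3, -0.3]
opening: 0.0254
grip_force: 70.5
```

The pile now carries the weight. A hair lower, ease the grip, then let go.

```bash
python3 -m jog '0 0 0 0 0 0.0007 0.015;0 0 0 0 0 0 0.015;0 0 0 0 0 0 0.015' 20; python3 -m jog '0 0 0 0 0 0 0.03;0 0 0 0 0 0 0.04;0 0 0 0 0 0 0.06;0 0 0 0 0 0 0.085;0 0 0 0 0 0 0.085;0 0 0 0 0 0 0.085'
```

```text
time_s: 22.68
eef_pos: [0.5868, 0.2506, 0.14]
ee_rot: [0.031, -3.141, 0.0]
ft_force: [-1.5, -0.0, 2.8]
opening: 0.0257
grip_force: 70.8
time_s: 23.42
eef_pos: [0.5864, 0.2505, 0.1394]
ee_rot: [0.031, -3.14, 0.001]
ft_force: [0.5, 0.6, -0.3]
opening: 0.0852
grip_force: 0.0
```

```bash
python3 -m jog '0 0 0 0 0 -0.005 0.085;0 0 0 0 0 -0.015 0.085;0 0 0 0 0 -0.03 0.085;0 0 0 0 0 -0.03 0.085;0 0 0 0 0 -0.03 0.085;0 0 0 0.04 -0.03 0 0.085;0 0 0 0.04 -0.04 0 0.085;0 0 0 0.04 -0.04 0 0.085'
python3 -m jog '0 0 0 0.03 -0.04 0 0.085;0 0 0 0 -0.05 0 0.085;0 0 0 0 -0.05 0 0.085;0 0 0 0 -0.05 0 0.085;0 0 0 0 0 0 0.085'
python3 - <<'E'
from h import *
A,B=P("top"),P("scene")
for n,Pm in(("top",A),("scene",B)):
    s=manip.camera(n)["color"].astype(int);cv2.imwrite(f"pics/end_{n}.png",s[:,:,::-1].astype(np.uint8))
    pred=Pm@np.array([.587,.252,.1,1]);pred=(pred[:2]/pred[2]).astype(int);x,y=pred
    w=s[y-40:y+40,x-40:x+40];m=((w[:,:,2]>=w[:,:,0]-3)).astype(np.uint8)
    k,l,st,ce=cv2.connectedComponentsWithStats(m);i=1+st[1:,4].argmax()
    bx,by,bw,bh,ar=st[i];print(n,'box',bx+x-40,by+y-40,bw,bh,ar)
    if n=="scene":
        for r in range(by,by+bh,3):
            c=np.flatnonzero(l[r]==i);print(r+y-40,c.min()+x-40,c.max()+x-40)
    else:print('disc xy z.105',ray(Pm,(bx+x-40+bw/2-.5,by+y-40+bh/2-.5),.107))
E
```

```text
time_s: 24.42
eef_pos: [0.4679, 0.1373, 0.251]
ee_rot: [-0.032, 3.141, -0.001]
ft_force: [0.4, -0.2, 0.4]
opening: 0.085
grip_force: 0.0
time_s: 25.05
eef_pos: [0.4429, -0.0551, 0.2513]
ee_rot: [-0.023, 3.141, -0.002]
ft_force: [-0.1, 0.0, -0.1]
opening: 0.0849
grip_force: 0.0
top box 140 223 27 26 549
disc xy z.105 [0.585  0.2495]
scene box 372 216 11 7 21
216 374 381
219 372 373
222 374 374
```

```bash
python3 - <<'E'
import cv2,numpy as np
s=cv2.imread("pics/end_scene.png");h=cv2.cvtColor(s,cv2.COLOR_BGR2HSV)
m=((h[:,:,1]<75)&(h[:,:,2]<140)).astype(np.uint8);m[:200]=0;m[275:]=0;m[:,:345]=0;m[:,410:]=0
k,l,st,ce=cv2.connectedComponentsWithStats(m);i=1+st[1:,4].argmax();print(st[i])
for r in range(st[i][1],st[i][1]+st[i][3],4):
    c=np.flatnonzero(l[r]==i);print(r,c.min(),c.max(),(c.min()+c.max())/2)
E
```

```text
[360 215  31  41 895]
215 375 380 377.5
219 371 385 378.0
223 371 385 378.0
227 366 384 375.0
231 363 388 375.5
235 362 389 375.5
239 361 389 375.0
243 360 388 374.0
247 361 388 374.5
251 364 386 375.0
255 372 378 375.0
```

```bash
python3 - <<'E'
from h import *
A,B=P("top"),P("scene")
pr=lambda M,p:(lambda q:(q[:2]/q[2]))(M@np.r_[p,1])
for M in(A,B):print([pr(M,[.586,.251,z]) for z in(.083,.099,.115,.144,.155)])
for n,(x0,y0,x1,y1) in(("top",(135,215,172,255)),("scene",(352,208,398,262))):
    s=cv2.imread(f"pics/end_{n}.png")[y0:y1,x0:x1];print(n)
    v=cv2.cvtColor(s,cv2.COLOR_BGR2HSV)
    for r,row in enumerate(v):print(y0+r,''.join('@%+-. '[min(5,int(p[2])//25)] if p[1]<90 else '~' for p in row))
E
```

```text
[array([155.2222, 236.862 ]), array([153.2767, 235.6729]), array([151.2633, 234.4423]), array([147.4292, 232.0989]), array([145.9085, 231.1694])]
[array([373.0759, 246.2293]), array([374.0408, 240.2896]), array([375.0267, 234.2204]), array([376.8695, 222.8759]), array([377.5881, 218.4523])]
top
215 ~~~~~~~~~~~~~~~~~~~~~~~~~~~~~~~~~~~~~
216 ~~~~~~~~~~~~~~~~~~~~~~~~~~~~~~~~~~~~~
217 ~~~~~~~~~~~~~~~~~~~~~~~~~~~~~~~~~~~~~
218 ~~~~~~~~~~~~~~~~~~~~~~~~~~~~~~~~~~~~~
219 ~~~~~~~~~~~~~~~~~~~~~~~~~~~~~~~~~~~~~
220 ~~~~~~~~~~~~~~~~~~~~~~~~~~~~~~~~~~~~~
221 ~~~~~~~~~~~~~~~~~~~~~~~~~~~~~~~~~~~~~
222 ~~~~~~~~~~~~~~--+++++-~~~~~~~~~~~~~~~
223 ~~~~~~~~~~~~--+++++++++-~~~~~~~~~~~~~
224 ~~~~~~~~~~----++++++++++--~~~~~~~~~~~
225 ~~~~~~~~--------+++++++-++-~~~~~~~~~~
226 ~~~~~~~-+---------++-+++++++~~~~~~~~~
227 ~~~~~~~+----------++++++++-++~~~~~~~~
228 ~~~~~~------------+++++++---++~~~~~~~
229 ~~~~~~------------+++--++---+++~~~~~~
230 ~~~~~-------------++++++----++++~~~~~
231 ~~~~~-+-----------+%++++-----+++~~~~~
232 ~~~~~-++++--------+%%+++-----++%+~~~~
233 ~~~~.+++++-------++%+++------+%%+~~~~
234 ~~
[... 2935 characters left out ...]
.------------------+-+---++~~~~~~~~~~
249 ~~~~~~~~~~..------------------++-+++~~~~~~~~~~
250 ~~~~~~~~~~~.--.---------------+--++-~~~~~~~~~~
251 ~~~~~~~~~~~~--------------------++-~~~~~~~~~~~
252 ~~~~~~~~~~~~~.-----.-------++-+--+~~~~~~~~~~~~
253 ~~~~~~~~~~~~~~.----------------++~~~~~~~~~~~~~
254 ~~~~~~~~~~~~~~~~~---------+-+++-~~~~~~~~~~~~~~
255 ~~~~~~~~~~~~~~~~~~~.----+++.~~~~~~~~~~~~~~~~~~
256 ~~~~~~~~~~~~~~~~~~~~~~~~~~~~~~~~~~~~~~~~~~~~~~
257 ~~~~~~~~~~~~~~~~~~~~~~~~~~~~~~~~~~~~~~~~~~~~~~
258 ~~~~~~~~~~~~~~~~~~~~~~~~~~~~~~~~~~~~~~~~~~~~~~
259 ~~~~~~~~~~~~~~~~~~~~~~~~~~~~~~~~~~~~~~~~~~~~~~
260 ~~~~~~~~~~~~~~~~~~~~~~~~~~~~~~~~~~~~~~~~~~~~~~
261 ~~~~~~~~~~~~~~~~~~~~~~~~~~~~~~~~~~~~~~~~~~~~~~
```

For an upright weight, the knob should appear at column 377.6 and the disc at 374.5. I measure 378 and 375, so it stands upright and within a few mm of the strip's middle. Handing in.

```bash
python3 -c "
from cell import manip
print(manip.finish_job())"
```

```text
the job is handed in; nothing more can be done
None
```

The strip lies flush on the pile with the iron weight upright within a few mm of its middle, both let go; the job was handed in at about 25 s, the mill and bowl were never approached, and no verdict was returned.

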